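Find the release notch in the enclosure rim and hold the catch down

ROBOT

A 6-joint arm with a two-finger parallel gripper is mounted at the origin on the work surface. World frame = base frame: x ahead of the robot, y to its left, z up, the work surface at z = 0. Lengths are in m, angles in degrees, forces in N, time in s.
With the tool pointing down it reaches from about 0.325 to 0.85 m from the base axis. Payload 4.4 kg.
Tool frame: the origin (TCP) lies at the very end of the fingers, on their centre line; the grasp point (between the pads) lies 19 mm behind it; z points along the fingers, y is the direction in which the jaws open and shut (so a half turn about z gives the same grasp; the last joint's range is limited). The gripper opens to 94 mm and grips with 3 to 60 N. Pads are 16 mm wide; open, the fingers measure 119 mm over their backs; the gripper's body (75 mm by 177 mm) begins 78 mm behind the grasp point.
Start: joints at [-81.618, 11.837, 88.321, -0, 79.842, -8.623], TCP at [0.168, -0.55, 0.205] pointing down, gripper open.
Joint ranges: [-156.59, 156.59], [-49.26, 127.26], [12.9, 141.05], [-63.56, 243.56], [4.71, 150.69], [-161.64, 161.64]. Speed limits (degrees/s): [159.86, 159.86, 180, 180, 180, 180].

INTERFACE

Orientations are given as a 3x3 rotation matrix whose columns are the frame's x, y, z axes.
In Python, from workcell import sensors, optics, job gives the robot as it stands.
- The arm moves only by the tool arm_command, never from a script. Its argument "motion" is a list of rows, each a list of 3 entries, a list of its own where there are three numbers: the shift along the world's x, y, z each as a share of 250 mm, from -1 to 1, then the turn, a rotation vector about the world's x, y, z each as a share of 45 degrees, from -1 to 1, then the gripper command: -1 is shut, 1 is fully open, values between are in proportion. In form: [[[tx, ty, tz], [ax, ay, az], grip], ...]. A call has 1 to 12 rows; each row shifts and turns the pose as measured when the row begins; what a row does not reach is not made up. A row lasts 1/8 s, in which the tool goes at most 62.5 mm and 10.7 degrees, less where a joint would pass 70% of its speed; a pose out of reach is approached as far as the arm can. A call with a number of a shift or a turn outside -1 to 1 is refused whole. A call with a gripper value outside its range is refused whole. The fingers move at their own pace and stop on an object; "newtons" is the grip in N (left out, the last holds). Time passes only in rows, so rows that do not move let the fingers close. It gives the time, the measured TCP pose, the force and the opening at its end, in the units of the state.
- sensors.observe(): the state, without advancing time (a new reading comes with each control period).
- optics.camera(name): name is "side" or "top" or "wrist"; returns a dict with "color" (384x512x3 uint8, red, green, blue), "intrinsics" (3x3 intrinsics, pixels), "R" (3x3) and "t" (3): a world point X has camera coordinates R X + t. Camera axes: x right, y down, z forward; pixel columns grow to the right and rows downward; lengths in m; the calibration is good to about 2 mm. A picture is of the moment at which its call begins. There is no depth.
- job.sign_off(): hands the job in, once; it reports no verdict.
The state is a dict: "t": time; "qpos": joint angles; "dq": joint speeds; "joint_torque": joint torques, N m; "tcp_pos": TCP position; "tcp_rot": TCP orientation; "contact_force": force on the tool from outside, world axes, zero at the start; "wrist_torque": the same for the moment, N m; "finger_gap": finger opening in m.
Only numpy, scipy, OpenCV 4.12 (cv2) and the standard library are available. Lean on these libraries where they do the work, as an engineer would, in place of code of your own. Each camera call takes 0.05 s, during which the arm holds its last target. There are 200 camera calls.

TASK

The near rim of the dark metal control enclosure has a release notch somewhere along it, with a spring catch inside. Touch the top of the rim with your fingertips at the end by the grey cable gland and slide them lightly along it to find the notch; then press the catch inside fully down and finish while still holding it down. Grasp nothing, and leave the loose parts around and in the enclosure where they are.

Things in the scene. Friction and masses are not known exactly. Their poses are not given: they have to be found in the camera images.
- enclosure: dark sheet-metal control enclosure, screwed down, open on top, 360 mm long (y), 238 mm deep (x). A flat level rim bar, 30 mm wide, top 75 mm above the bench, runs along its long near side; all else in it is at least 15 mm lower. Origin on the bench under the middle of the rim; x across the rim, away from the robot; y along the rim to the end by the grey cable gland (the robot's left); z up.
- rim_start (a point): point on top of the rim, mid-width, 35 mm from the end by the cable gland (a round grey fitting sticking 30 mm out of the enclosure's left end wall, seen from the robot). The sweep starts here. The middle of the notch is 100 to 200 mm from here along the rim (different each time; its pose is not given).
- rim_end (a point): point on top of the rim, mid-width, 35 mm from its other end (the robot's right), 290 mm from rim_start. Between the two the rim is flat and unbroken but for one notch, 48 mm long, cut right across the 30 mm wide rim and open at the top.
- catch (a joint): travel in m of the flat dark metal spring catch (44 mm along the rim x 26 mm) that fills the bottom of the notch: 0 at rest, its top 10 mm below the rim's top; 0.008 fully pressed straight down, its top 18 mm below the rim's top. It springs back when let go; about 2 N at rest, 5.5 N fully pressed.
- breaker: loose white two-pole circuit breaker, 70 x 36 x 59 mm tall; a bystander, origin on its underside, mid-length
- relay: loose grey relay base with a clear relay, 26 x 50 x 42 mm tall, standing in the enclosure; a bystander, origin on its underside, mid-length
- connector: loose green connector strip, 20 x 45 x 18 mm tall, lying in the enclosure; a bystander, origin on its underside, mid-length
- module: blue controller module with a white label, 130 x 75 x 38 mm tall; a bystander, origin on its underside, mid-length
- screwdriver: screwdriver lying on the bench, a bystander
- jar: jar of screws with a steel cap, 60 mm across, 75 mm tall; a bystander, origin on its underside, mid-length
- tray: grey open parts tray, 110 x 150 x 30 mm tall; a bystander, origin on its underside, mid-length

How it is judged (in metres and radians):
On the way, in this order (a step that is already met when the one before it is completed fails the run):
1. the fingers touch the rim at the end by the gland (within 35 mm along the rim of rim_start), the catch not pressed (contact force between the fingers and anything else above 0.2 N and x of the grasp point in the frame of rim_start between -0.025 and 0.025 m and y of the grasp point in the frame of rim_start between -0.035 and 0.045 m and value of joint catch below 0.002 m), for 0.05 s.
2. still touching the rim, the fingers have slid 45 to 80 mm from rim_start towards the other end (contact force between the fingers and anything else above 0.2 N and x of the grasp point in the frame of rim_start between -0.025 and 0.025 m and y of the grasp point in the frame of rim_start between -0.08 and -0.045 m and value of joint catch below 0.002 m), for 0.1 s.
3. the fingers press the catch in the notch down by more than 6 mm of its 8 mm (contact force between the fingers and anything else above 0.2 N and value of joint catch above 0.006 m), for 0.2 s.
At the end, for the whole second after the job is handed in: the catch is held more than 6 mm down (of 8 mm) by the fingers, which push with more than 1 N, and every loose part is within 25 mm of where it began (value of joint catch above 0.006 m and contact force between the fingers and anything else above 1 N and distance of each of breaker, relay, connector, module, screwdriver, jar, tray from where it was at the start of the episode below 0.025 m); the arm keeps its last pose, push and grip.
It fails at once if a loose part is lifted, carried or pushed more than 25 mm (distance of any of breaker, relay, connector, module, screwdriver, jar, tray from where it was at the start of the episode above 0.025 m).
It fails at once if the fingers press with more than 60 N (not lightly) (contact force between the fingers and anything else above 60 N).
It also fails if it takes over 61 s, if anything falls off the work surface, if the arm or the gripper's body presses on something with over 40 N, if the wrist force passes 120 N, or if a joint passes its speed limit or range.

## Working session

There is one attempt and no reset: what is moved stays moved. The work goes in short steps, Python scripts to look and compute and a tool call to move; the robot and the scene stay as the last step left them, time stands still between calls to the robot, and variables do not carry over. Pictures are saved under pics/ and viewed, on a budget of 10 in all, crops included, one or two more only if the job needs it, and the job is handed in when it is done.

Besides the shell and the picture viewer there is one more tool, called after "Call:" as a command line: name --argument value ..., lists and objects as JSON in quotes. arm_command: Moves the arm, as the interface text tells. Shift numbers are shares of 250 mm and turn numbers shares of 45 degrees, none past 1 either way. Its arguments: {"type":"object","properties":{"motion":{"type":"array"},"newtons":{"type":"number"}},"required":["motion"]}

```bash
mkdir -p pics
cat > h.py <<'E'
import numpy as np, cv2
from workcell import sensors, optics, job
def snap(n,f):
    c=optics.camera(n); cv2.imwrite('pics/'+f,c['color'][:,:,::-1]); np.savez('pics/'+f+'.npz',**c); return c
def ray(c,u,v,z):
    K,R,t=np.array(c['intrinsics']),np.array(c['R']),np.array(c['t'])
    o=-R.T@t; d=R.T@np.linalg.solve(K,[u,v,1]); return o+d*(z-o[2])/d[2]
def proj(c,X):
    p=np.array(c['intrinsics'])@(np.array(c['R'])@X+np.array(c['t'])); return p[:2]/p[2]
E
python3 - <<'E'
from h import *
a=snap('top','top1.png'); b=snap('side','side1.png')
cv2.imwrite('pics/both1.png',cv2.resize(np.vstack([a['color'],b['color']])[:,:,::-1],None,fx=.78,fy=.78))
for c in(a,b): print(-np.array(c['R']).T@c['t'],np.array(c['R'])[2])
print(sensors.observe())
E
```

```text
[0.41275844 0.01666918 1.14034503] [ 0.06284527 -0.01861502 -0.99784966]
[0.1642079  0.9183488  0.98598579] [ 0.2449996  -0.69740669 -0.67349766]
{'t': 0.1, 'qpos': array([-8.16153936e+01,  1.18791521e+01,  8.83940949e+01, -1.01620515e-04,
        7.98428108e+01, -8.62499886e+00]), 'dq': array([ 0.04347908, -0.04293794, -0.17770437,  0.09927418, -0.03395348,
        0.00717832]), 'joint_torque': array([-2.78199241e-04, -3.71865785e+01, -2.82293147e+01,  7.00158533e-02,
        3.10383237e-02, -5.42900295e-05]), 'tcp_pos': array([ 0.16806974, -0.54913903,  0.20442991]), 'tcp_rot': array([[ 9.56255681e-01,  2.92532023e-01, -2.97092880e-04],
       [ 2.92532018e-01, -9.56253630e-01,  2.00368356e-03],
       [ 3.02045459e-04, -2.00294296e-03, -9.99997948e-01]]), 'contact_force': array([-0.61024154, -0.13065085, -0.32671323]), 'wrist_torque': array([0.00369144, 0.05424408, 0.00050672]), 'finger_gap': 0.09405946565977165}
```

View pics/top1.png

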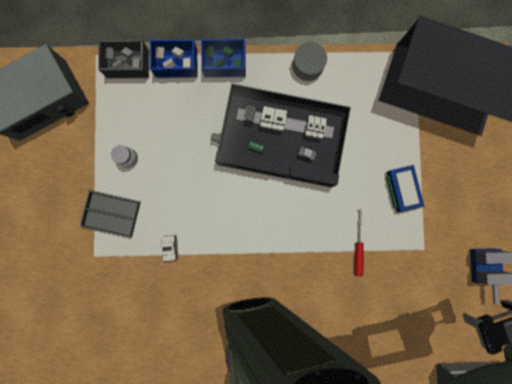

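View pics/side1.png

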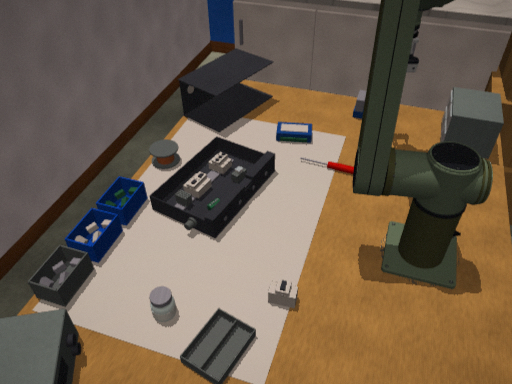

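Top view: enclosure with corners about (232,86), (350,106), (337,185), (217,168), gland at (216,139), near rim running from (217,168) to (337,185). Side view: it shows a step in the rim near (262,160).

Run:
```python
from h import *
a=dict(np.load('pics/top1.png.npz')); b=dict(np.load('pics/side1.png.npz'))
def big(im,x0,y0,w,h,f):
    return np.clip(cv2.resize(im[y0:y0+h,x0:x0+w,::-1],None,fx=f,fy=f,interpolation=cv2.INTER_CUBIC).astype(float)*2,0,255).astype(np.uint8)
A=big(a['color'],205,75,155,120,5)[:, :775]; 
cv2.imwrite('pics/cropA.png',A)
m=(a['color'].max(2)<75).astype(np.uint8); m[:, :205]=0;m[:,360:]=0;m[:80]=0;m[195:]=0
m=cv2.morphologyEx(m,cv2.MORPH_CLOSE,np.ones((9,9)))
m=cv2.morphologyEx(m,cv2.MORPH_OPEN,np.ones((15,15)))
c=max(cv2.findContours(m,0,2)[0],key=cv2.contourArea); r=cv2.minAreaRect(c); B=cv2.boxPoints(r)
print(r)
for p in B: print(p,ray(a,*p,.075).round(3),ray(a,*p,.06).round(3),ray(a,*p,0).round(3))
```

```text
((279.7704162597656, 151.52304077148438), (122.97150421142578, 51.04008483886719), 10.581635475158691)
[214.64388 165.31808] [0.559 0.127 0.075] [0.561 0.128 0.06 ] [0.57  0.134 0.   ]
[224.01668  115.145966] [0.705 0.098 0.075] [0.709 0.099 0.06 ] [0.725 0.104 0.   ]
[344.89697 137.728  ] [ 0.633 -0.251  0.075] [ 0.636 -0.254  0.06 ] [ 0.649 -0.269  0.   ]
[335.52417 187.90012] [ 0.488 -0.219  0.075] [ 0.489 -0.222  0.06 ] [ 0.493 -0.235  0.   ]
```

View pics/cropA.png

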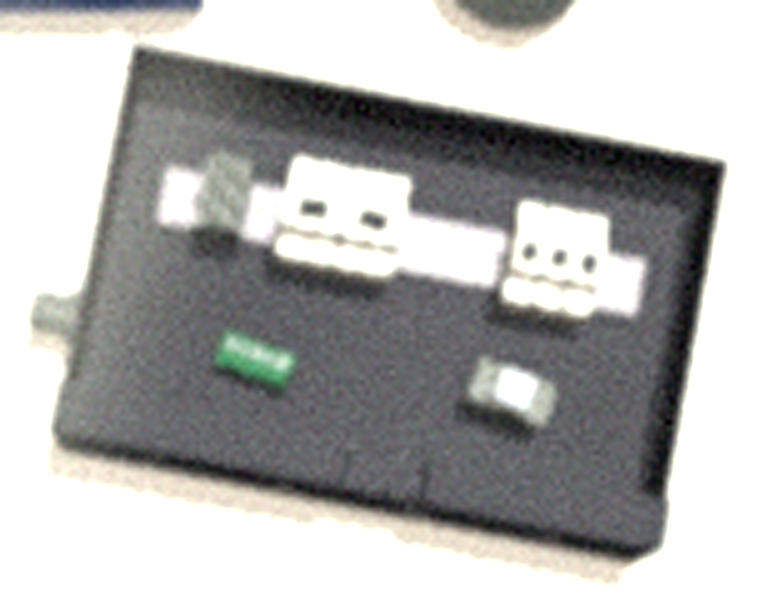

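The crop shows the notch plainly, at crop columns 348–422 (full-image column about 282). The rim's near edge runs (58,430)→(660,540) and its far edge (72,378)→(665,497).

Run:
```python
from h import *
a=dict(np.load('pics/top1.png.npz'))
P=lambda u,v,z=.075: ray(a,205+(u+.5)/5-.5,75+(v+.5)/5-.5,z)
nl,nr,fl,fr=P(58,430),P(660,540),P(72,378),P(665,497)
for p in(nl,nr,fl,fr):print(p.round(4))
L=(nl+fl)/2;Rr=(nr+fr)/2
print('len',np.linalg.norm(L-Rr),'wid',np.linalg.norm(nl-fl),np.linalg.norm(nr-fr))
e=(L-Rr)/np.linalg.norm(L-Rr); yaw=np.arctan2(-e[0],e[1]); print('e',e,'yaw',np.degrees(yaw))
M=(L+Rr)/2; s=M+e*.145
n=(P(385,480)-s)@e
print('mid',M,'start',s,'notch dist',n,'notch',s+e*n)
st=sensors.observe(); y=st['tcp_rot'][:,1]
g=np.degrees(np.arctan2(y[1],y[0])); t=np.degrees(np.arctan2(e[1],e[0]))
print('turn z',[(t-g+90)%180-90], 'd',s-st['tcp_pos'])
```

```text
[0.5727 0.122  0.075 ]
[ 0.5031 -0.2222  0.075 ]
[0.6027 0.1136 0.075 ]
[ 0.5279 -0.2259  0.075 ]
len 0.3493746953209801 wid 0.03109471894141804 0.02503018681075666
e [0.20659107 0.97842738 0.        ] yaw -11.922654590517945
mid [ 0.55161519 -0.05310849  0.075     ] start [0.5815709  0.08876348 0.075     ] notch dist -0.15883369718787874 notch [ 0.54875727 -0.06664376  0.075     ]
turn z [np.float64(-28.932295235318804)] d [ 0.41350115  0.63790251 -0.12942991]
```

Call:
arm_command --motion '[[[0.13,0.2,0],[0,0,-0.055],-1],[[0.13,0.2,0],[0,0,-0.055],-1],[[0.13,0.2,0],[0,0,-0.055],-1],[[0.13,0.2,0],[0,0,-0.055],-1],[[0.13,0.2,0],[0,0,-0.055],-1],[[0.13,0.2,0],[0,0,-0.055],-1],[[0.13,0.2,0],[0,0,-0.055],-1],[[0.13,0.2,0],[0,0,-0.055],-1],[[0.13,0.2,0],[0,0,-0.055],-1],[[0.13,0.2,0],[0,0,-0.055],-1],[[0.13,0.2,0],[0,0,-0.055],-1],[[0,0,0],[0,0,0],-1]]' --newtons 20

```text
t: 1.6
tcp_pos: [0.5302, 0.0214, 0.1994]
tcp_rot: [[0.98, -0.197, 0.0], [-0.197, -0.98, 0.005], [-0.001, -0.005, -1.0]]
contact_force: [-0.2, -0.3, 0.8]
finger_gap: 0.0002
```

Run:
```python
from h import *
c=snap('wrist','w1.png'); st=sensors.observe()
print(st['t'],st['tcp_pos'],st['tcp_rot'].round(3),st['contact_force'],st['finger_gap'])
for p in([.5816,.0888,.075],[.5488,-.0666,.075]): print(proj(c,np.array(p)))
```

```text
1.65 [0.52923911 0.01971705 0.19919272] [[ 0.98  -0.199 -0.001]
 [-0.199 -0.98   0.004]
 [-0.002 -0.004 -1.   ]] [-1.13194469 -0.46087858  0.02790952] 0.00018064990453577865
[169.55272059 137.60658275]
[348.10543704 139.49875078]
```

View pics/w1.png

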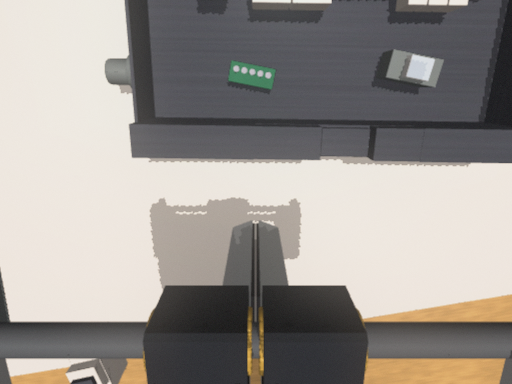

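The wrist view shows the rim band at rows 124–158 from column 130, the gland at (118,71), the notch at about columns 320–371, and a faint line at column 423. I'll take a brightened crop to check the second line.

Run:
```python
from h import *
a=dict(np.load('pics/w1.png.npz'));im=a['color']
A=cv2.resize(im[105:175,110:512,::-1],None,fx=1.98,fy=3,interpolation=cv2.INTER_CUBIC)
b=dict(np.load('pics/side1.png.npz'))['color']
B=cv2.resize(b[130:240,145:285,::-1],None,fx=3,fy=3,interpolation=cv2.INTER_CUBIC); 
o=np.zeros((A.shape[0]+B.shape[0],796,3),np.uint8);o[:A.shape[0],:A.shape[1]]=A[:,:796];o[A.shape[0]:,:B.shape[1]]=B
cv2.imwrite('pics/crop2.png',np.clip(o.astype(float)*3.5,0,255).astype(np.uint8))
for uv in([131,125],[131,158],[320,127],[320,158],[371,127],[371,158],[423,128],[423,159]): print(uv,ray(a,*uv,.075).round(4))
```

```text
[131, 125] [0.599  0.1192 0.075 ]
[131, 158] [0.5706 0.128  0.075 ]
[320, 127] [ 0.5646 -0.0437  0.075 ]
[320, 158] [ 0.5371 -0.0397  0.075 ]
[371, 127] [ 0.5558 -0.0877  0.075 ]
[371, 158] [ 0.5281 -0.0848  0.075 ]
[423, 128] [ 0.546  -0.1323  0.075 ]
[423, 159] [ 0.518  -0.1306  0.075 ]
```

View pics/crop2.png

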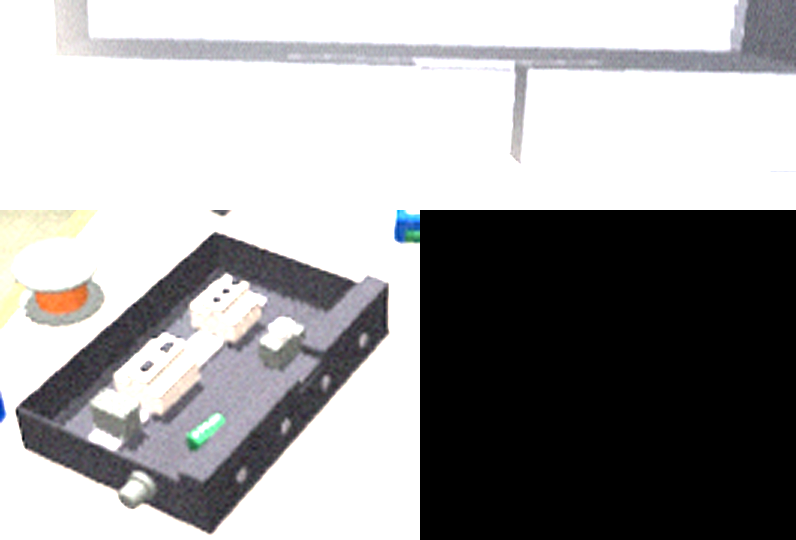

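Both views agree: the notch is at wrist columns 320–371, with its right wall shaded. Its centre is ≈ (0.546, -0.064), 156 mm from rim_start ≈ (0.578, 0.089), and the rim direction is (0.20, 0.98). Next I move over rim_start and go down close.

Call:
arm_command --motion '[[[0.1,0.14,0],[0,0,0],-1],[[0.1,0.14,0],[0,0,0],-1],[[0,0,0],[0,0,0],-1],[[0,0,-0.15],[0,0,0],-1],[[0,0,-0.15],[0,0,0],-1],[[0,0,-0.1],[0,0,0],-1],[[0,0,0],[0,0,0],-1]]'

```text
t: 2.52
tcp_pos: [0.5744, 0.0774, 0.0959]
tcp_rot: [[0.978, -0.211, -0.007], [-0.211, -0.978, -0.002], [-0.006, 0.003, -1.0]]
contact_force: [0.1, 0.1, -0.4]
finger_gap: 0.0005
```

Call:
arm_command --motion '[[[0.015,0.045,-0.03],[0,0,0],-1],[[0,0,-0.03],[0,0,0],-1],[[0,0,-0.01],[0,0,0],-1],[[0,0,-0.01],[0,0,0],-1],[[0,0,-0.01],[0,0,0],-1]]'

```text
t: 3.15
tcp_pos: [0.5811, 0.0875, 0.0766]
tcp_rot: [[0.977, -0.213, 0.0], [-0.213, -0.977, -0.002], [0.001, 0.002, -1.0]]
contact_force: [-0.1, -0.3, 1.7]
finger_gap: 0.0004
```

Call:
arm_command --motion '[[[0,0,-0.008],[0,0,0],-1],[[0,0,-0.008],[0,0,0],-1],[[0,0,-0.008],[0,0,0],-1]]'

```text
t: 3.52
tcp_pos: [0.5812, 0.0876, 0.0753]
tcp_rot: [[0.977, -0.212, -0.0], [-0.212, -0.977, -0.003], [0.0, 0.003, -1.0]]
contact_force: [-4.9, -1.0, 10.9]
finger_gap: 0.0006
```

Contact is made at z = 0.0755 with about 11 N at a 2 mm push, so I'll slide with about half that.

Call:
arm_command --motion '[[[-0.006,-0.02,-0.004],[0,0,0],-1],[[-0.006,-0.02,-0.004],[0,0,0],-1],[[-0.006,-0.02,-0.004],[0,0,0],-1],[[-0.006,-0.02,-0.004],[0,0,0],-1],[[-0.006,-0.02,-0.004],[0,0,0],-1],[[-0.006,-0.02,-0.004],[0,0,0],-1]]'

```text
t: 4.28
tcp_pos: [0.5787, 0.0604, 0.0753]
tcp_rot: [[0.977, -0.213, 0.016], [-0.213, -0.977, 0.005], [0.014, -0.008, -1.0]]
contact_force: [0.1, 4.4, 6.3]
finger_gap: 0.0002
```

Call:
arm_command --motion '[[[-0.014,-0.02,-0.004],[0,0.01,0],-1],[[-0.014,-0.02,-0.004],[0,0.01,0],-1],[[-0.014,-0.02,-0.004],[0,0,0],-1],[[-0.012,-0.02,-0.004],[0,0,0],-1],[[-0.01,-0.02,-0.004],[0,0,0],-1],[[-0.008,-0.02,-0.004],[0,0,0],-1]]'

```text
t: 5.03
tcp_pos: [0.5685, 0.0314, 0.0753]
tcp_rot: [[0.977, -0.215, 0.018], [-0.215, -0.977, 0.012], [0.015, -0.015, -1.0]]
contact_force: [0.5, 4.2, 6.9]
finger_gap: 0.0003
```

Call:
arm_command --motion '[[[-0.006,-0.02,-0.004],[-0.008,0.01,0],-1],[[-0.006,-0.02,-0.004],[-0.008,0.01,0],-1],[[-0.006,-0.02,-0.004],[-0.008,0.01,0],-1],[[-0.006,-0.02,-0.004],[-0.004,0.005,0],-1]]'

```text
t: 5.52
tcp_pos: [0.5664, 0.0137, 0.0753]
tcp_rot: [[0.976, -0.217, -0.001], [-0.217, -0.976, -0.004], [-0.0, 0.004, -1.0]]
contact_force: [0.3, 5.1, 6.3]
finger_gap: 0.0001
```

Call:
arm_command --motion '[[[-0.009,-0.02,-0.004],[-0.003,0.003,0],-1],[[-0.009,-0.02,-0.004],[-0.003,0.003,0],-1],[[-0.009,-0.02,-0.004],[-0.003,0.003,0],-1],[[-0.009,-0.02,-0.004],[-0.003,0.003,0],-1],[[-0.009,-0.02,-0.004],[-0.003,0.003,0],-1],[[-0.008,-0.02,-0.004],[-0.003,0.003,0],-1],[[-0.007,-0.02,-0.004],[-0.003,0.003,0],-1],[[-0.006,-0.02,-0.004],[-0.003,0.003,0],-1],[[-0.006,-0.02,-0.004],[-0.003,0.003,0],-1],[[-0.006,-0.02,-0.004],[-0.003,0.003,0],-1]]'

```text
t: 6.78
tcp_pos: [0.5583, -0.0293, 0.0753]
tcp_rot: [[0.975, -0.22, 0.002], [-0.22, -0.975, -0.009], [0.004, 0.008, -1.0]]
contact_force: [1.3, 5.1, 7.3]
finger_gap: 0.0002
```

Call:
arm_command --motion '[[[-0.01,-0.02,-0.004],[0.005,0,0.004],-1],[[-0.01,-0.02,-0.004],[0.005,0,0.004],-1],[[-0.008,-0.02,-0.004],[0,0,0.004],-1],[[-0.006,-0.02,-0.004],[0,0,0],-1],[[-0.004,-0.016,-0.004],[0,0,0],-1],[[-0.004,-0.016,-0.004],[0,0,0],-1]]'

```text
t: 7.52
tcp_pos: [0.5486, -0.0579, 0.0702]
tcp_rot: [[0.977, -0.211, 0.005], [-0.211, -0.977, 0.002], [0.004, -0.003, -1.0]]
contact_force: [-0.8, -0.1, -0.6]
finger_gap: 0.0007
```

The fingers dropped at y ≈ -0.055, so the notch edge is where the camera put it. Now I centre and press.

Call:
arm_command --motion '[[[-0.008,-0.026,0],[0,0,0],-1],[[0,0,-0.012],[0,0,0],-1],[[0,0,-0.016],[0,0,0],-1],[[0,0,-0.016],[0,0,0],-1],[[0,0,-0.012],[0,0,0],-1],[[0,0,-0.01],[0,0,0],-1]]'

```text
t: 8.28
tcp_pos: [0.5456, -0.0654, 0.057]
tcp_rot: [[0.977, -0.211, 0.001], [-0.211, -0.977, 0.002], [0.001, -0.002, -1.0]]
contact_force: [-9.1, 1.1, 22.2]
finger_gap: 0.0007
```

Call:
arm_command --motion '[[[0,0,-0.007],[0,0,0],-1],[[0,0,-0.007],[0,0,0],-1],[[0,0,-0.007],[0,0,0],-1],[[0,0,-0.007],[0,0,0],-1]]'

```text
t: 8.78
tcp_pos: [0.5456, -0.0654, 0.0571]
tcp_rot: [[0.978, -0.208, -0.001], [-0.208, -0.978, -0.0], [-0.001, 0.0, -1.0]]
contact_force: [-5.9, -0.2, 13.0]
finger_gap: 0.0005
```

Run:
```python
from h import *
c=snap('side','s2.png'); st=sensors.observe(); print(st['t'],st['tcp_pos'],st['contact_force'])
a=dict(np.load('pics/side1.png.npz'))['color'].astype(int); d=(abs(a-c['color']).max(2)>45)
o=np.hstack([c['color'][120:384,100:340,::-1],np.repeat(d[120:384,100:340,None]*255,3,2).astype(np.uint8)])
cv2.imwrite('pics/s2c.png',cv2.resize(o,None,fx=1.6,fy=1.6))
```

```text
8.825 [ 0.54559021 -0.06538734  0.05714837] [-5.28319465  0.76238266 13.05597302]
```

View pics/s2c.png

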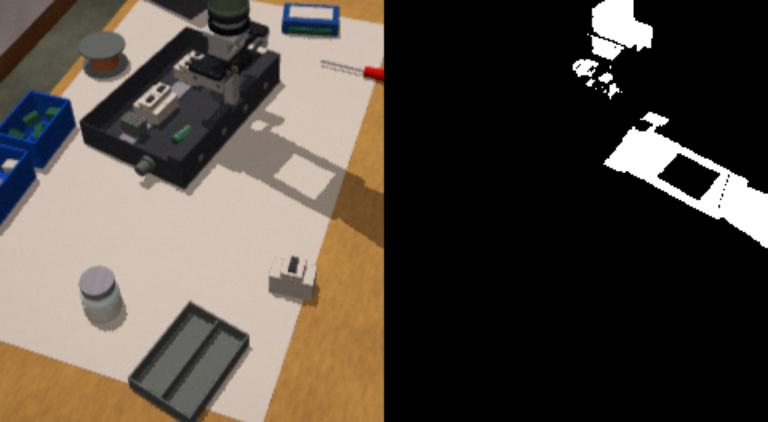

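The fingers are down in the notch at about (232,90). The only differences from the first picture are the arm and its shadow, so no part in view has moved. The catch is bottomed at z = 0.057 (18 mm below the rim) with 13 N, so I'm handing in.

```bash
python3 -c "
from workcell import sensors,job
print(job.sign_off()); s=sensors.observe(); print(s['t'],s['tcp_pos'],s['contact_force'])"
```

```text
the job is handed in; nothing more can be done
None
the job is handed in; nothing more can be done
```

I found the notch and handed the job in at about 8.8 s with the shut fingers holding the catch fully down; sign-off gives no verdict.

- **Sweep:** I touched the rim at rim_start with about 11 N, then slid along it at 6–7 N push. The fingers dropped into the notch about 150 mm along. The cameras had put its middle at 156 mm.
- **Catch:** The last reading had the fingertips at z = 0.057, which is 18 mm below the rim top, with a steady push of 13 N. The push peaked at about 22 N among the readings taken after each move.
- **Loose parts:** Comparing the side view before and after showed changes only from the arm and its shadow. That view cannot confirm the relay, which the gripper hid.
- **Disagreement:** The first top-view estimate of the rim length was 349 mm instead of 360 mm. The close wrist view fixed rim_start before I touched the rim.

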